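Load a framed glass under the sprung clips of the inspection stage

ROBOT

A 7-joint arm with a two-finger parallel gripper is mounted at the origin on a cart in front of the work surface, level with it; the furniture and walls round the work are solid. World frame = base frame: x ahead of the robot, y to its left, z up, the work surface at z = 0. Lengths are in m, angles in rad, forces in N, time in s.
With the tool pointing down it reaches from about 0.425 to 0.825 m from the base axis. Payload 3.6 kg.
Tool frame: the origin (TCP) lies midway between the tips of the shut fingers; the grasp point (between the pads) lies 19 mm behind it; z points along the fingers, y is the line along which they close (so a half turn about z gives the same grasp; the last joint's range is limited). The gripper opens to 85 mm and grips with 20 to 120 N. Pads are 22 mm wide; open, the fingers measure 114 mm over their backs; the gripper's body (76 mm by 85 mm) begins 54 mm behind the grasp point. The pads swing forward as they close: fully open they stand 13 mm farther back than shut.
Start: joints at [-1.353, 0.615, -0.013, 1.423, 0.008, 1.103, -0.04], TCP at [0.158, 0.631, 0.199] pointing down, gripper open.
Joint ranges: [-3.12, 3.12], [-0.3, 2.06], [-1.34, 1.32], [0.26, 2.42], [-1.36, 4.5], [0.01, 1.98], [-2.84, 2.84]. Speed limits (rad/s): [2.79, 2.79, 3.14, 3.14, 3.14, 3.14, 3.14].

INTERFACE

Orientations are given as a rotation vector (axis times angle).
In Python, from plant import env, vision, ticket, readout gives the robot as it stands (env), with the cameras (vision), the job (ticket) and the readings (readout).
- The arm moves only by the shell command python3 shift.py 'ROWS'. ROWS is rows parted by semicolons, their numbers by spaces, 1 to 20 of them, each of 7 numbers: dx, dy, dz in m, then a rotation vector rx, ry, rz in rad, then the finger opening in m; each row shifts and turns the commanded pose from where the row before left it, along the tool's axes as they then stand; what a row does not reach is not made up. A row lasts 1/12 s, in which the tool goes at most 0.0417 m and 0.125 rad, less where a joint would pass 70% of its speed; a pose out of reach is approached as far as the arm can. The fingers move at their own pace and stop on an object; the grip force is fixed at half the most. Time passes only in rows, so rows that do not move let the fingers close. It prints the time, the measured TCP pose, the force, the opening and the grip force at its end.
- readout.get_obs(): the state, without advancing time (a new reading comes with each control period).
- vision.read_camera(name): name is "scene" or "top" or "wrist"; returns a dict with "color" (400x640x3 uint8, blue, green, red), "fovy" (degrees; the focal length in pixels is half the picture's height over the tangent of half this angle, whatever the lens; pixels are square), "cx", "cy" (the principal point, pixels), "position" and "orientation" of the camera in the world. Camera axes: x right, y up, looking along -z (the intrinsics and any distortion apply to the point x, -y, -z); pixel columns grow to the right and rows downward; lengths in m; the calibration is good to about 2 mm. A picture is of the moment at which its call begins. There is no depth.
- ticket.sign_off(): hands the job in; it is judged then, once.
The state is a dict: "time_s": time; "qpos": joint angles; "joint_velocities": joint speeds; "joint_efforts": joint torques, N m; "ee_pos": TCP position; "tool_rot": TCP orientation; "ft_force": force on the tool from outside, world axes, zero at the start; "moment": the same for the moment, N m; "opening": finger opening in m; "gripper_force": force on a finger pad.
Only numpy, scipy, OpenCV 4.12 (cv2) and the standard library are available. Lean on these libraries where they do the work, as an engineer would, in place of code of your own. Each camera call takes 0.05 s, during which the arm holds its last target. There are 200 camera calls.

TASK

Load the framed display glass into the inspection stage on the bench: lay it flat on the bed, blue bar leading, and slide it along between the guide rails until both sprung clips have ridden up over the blue bar and snapped down onto the glass behind it, then let go and leave it lying there. Push gently, it is glass: the clip bridge may be clamped a little nearer or farther, so feel for the snap and the end stop and do not ram it. Leave the other things on the bench where they are.

Things in the scene. Friction and masses are not known exactly. Their poses are not given: they have to be found in the camera images.
- stage: Fixed inspection stage: grey base, flat smooth bed 18 mm above the bench. Origin at bench height under the bed's middle line, z up; +x is the direction the glass is pushed in, towards the clips. Base: x -125 to +125, y -56 to +56 mm. Dark clip bridge across its +x end, at most 55 mm above the bench. More than 50 N between glass and stage (all contacts summed) counts as ramming.
- rail_mouth (a point): Point on the stage's bed, middle line, stage x = -20 mm: start of the straight guide rails (8 mm high, inner faces at y = -38 and +38 mm, so the 72 mm frame has 2 mm play each side, up to x = +60 mm). Behind it the rails flare out to y = -48 and +48 mm at x = -58 mm; farther back the bed is open. Axes as the stage's.
- stop_mid (a point): Point on the bed, stage x = +51 mm: middle of where the orange rigid end stop may be. The bridge (clips and stop together) is clamped up to 15 mm nearer or farther; no reading tells where. Clip noses end 14 mm before the stop, lip tips 39 mm before it, so the clips snap down 4 mm before the bar meets the stop. Axes as the stage's.
- clip_l (a joint): Lift (rad) of the clip at stage y = +24 mm: 0 free (lower edge 2 mm above bed), about 0.17 riding on the blue bar, about 0.07 snapped down on the glass behind it. A sprung steel finger 12 mm wide pointing to -x, its lip sloping up 35 degrees to 17 mm above the bed. Riding up both clips takes about 5 to 12 N of push, after the snap 0 to 2 N, then the stop is rigid.
- clip_r (a joint): The same for the clip at the stage's y = -24 mm
- framed_glass: Loose framed glass plate 150 x 72 x 6 mm, 0.25 kg. Origin: centre of underside, z up, +x to the leading end. Blue bar across the leading end (x +65 to +75 mm, 12 mm high); rear bar x -75 to -51 mm, 9 mm high; on it a black upright grip to hold it by, centred at x = -62, y = 0 mm, 14 mm thick along x, 44 mm wide along y, top 45 mm above the underside. Starts on the bench.
- label_roll: white roll of labels standing flat, 86 mm across, 60 mm high; origin under its centre; bystander
- glue_stick: red and yellow glue stick standing upright, 27 mm across, 96 mm high; origin under its centre; bystander
- tape_brown: roll of brown tape lying flat, 113 mm across, 48 mm high; origin under its centre; bystander

How it is judged:
On the way, in this order (a step that is already met when the one before it is completed fails the run):
1. both clips ride on top of the blue bar (value of joint each of clip_l, clip_r above 0.13 rad), for 0.05 s.
2. both clips have snapped down onto the glass behind the bar (value of joint clip_l between 0.035 and 0.1 rad and value of joint clip_r between 0.035 and 0.1 rad), for 0.2 s.
At the end, for the whole second after the job is handed in: Both clips rest on the glass behind the blue bar (0.035 to 0.1 rad); the frame lies flat on the bed (raised under 2.5 mm, tilted under 0.03 rad) between the rails (4 mm, 0.08 rad), its centre 5 to 46 mm behind the stage's origin, released and at rest (all of step 2 and x of framed_glass in the frame of stage between -0.046 and -0.005 m and y of framed_glass in the frame of stage between -0.004 and 0.004 m and z of framed_glass in the frame of stage below 0.0205 m and angle between framed_glass's own z axis and vertical below 0.03 rad and angle between the x axis of framed_glass and the x axis of stage, either way round below 0.08 rad and linear speed of framed_glass below 0.01 m/s); the robot touches nothing.
It fails at once if the glass is rammed: more than 50 N between it and the stage (contact force between framed_glass and stage above 50 N).
It fails at once if the glass is tipped up or over by more than 0.7 rad (angle between framed_glass's own z axis and vertical above 0.7 rad).
It fails at once if a bystander is moved by more than 30 mm (distance of any of label_roll, glue_stick, tape_brown from where it was at the start of the episode above 0.03 m).
It also fails if it takes over 45 s, if anything falls off the work surface, if the arm or the gripper's body presses on something with over 40 N, if the wrist force passes 120 N, or if a joint passes its speed limit or range.

## Working session

There is one attempt and no reset: what is moved stays moved. The work goes in short steps, Python scripts to look and compute and a shell command to move; the robot and the scene stay as the last step left them, time stands still between calls to the robot, and variables do not carry over. Pictures are saved under pics/ and viewed, at most 10 in all, crops included, and the job is handed in when it is done.

```bash
ls; mkdir -p pics; python3 - <<'E'
from plant import env, vision, ticket, readout
import cv2
o=readout.get_obs(); print(o)
for n in("scene","top"):
    c=vision.read_camera(n); print(n,{k:v for k,v in c.items() if k!="color"}); cv2.imwrite(f"pics/{n}0.png",c["color"])
E
```

```text
pics
plant.py
shift.py
{'time_s': 0.0, 'qpos': array([-1.35250783,  0.6159592 , -0.01264778,  1.42490923,  0.00810022,
        1.10338585, -0.04036085]), 'joint_velocities': array([-0.00070592,  0.00042665,  0.00078825, -0.00054256, -0.000817  ,
       -0.00041256, -0.00079938]), 'joint_efforts': array([-3.23573386e-04, -4.69225109e+01,  2.59446166e-01, -1.71035206e+01,
        1.00470180e-02,  9.72530659e-03, -4.96860920e-06]), 'ee_pos': array([0.15729758, 0.62980476, 0.19830878]), 'tool_rot': array([-0.38331177, -3.1178171 ,  0.00407522]), 'ft_force': array([0.22810974, 0.31159472, 0.09169311]), 'moment': array([ 0.0035565 , -0.00734508,  0.03775946]), 'gripper_force': 0.0, 'opening': 0.08592381451647461}
scene {'fovy': 51.65217477894943, 'cx': 312.14956539333554, 'cy': 205.83857280940086, 'position': array([-0.38580469, -0.55678433,  0.83830662]), 'orientation': array([ 0.92165632, -0.42479567, -0.76717346])}
top {'fovy': 42.79624848805488, 'cx': 319.5503626927833, 'cy': 207.15104082634198, 'position': array([0.27176562, 0.24827989, 1.4580598 ]), 'orientation': array([ 0.11900068, -0.14374382, -1.55895225])}
```

View pics/top0.png

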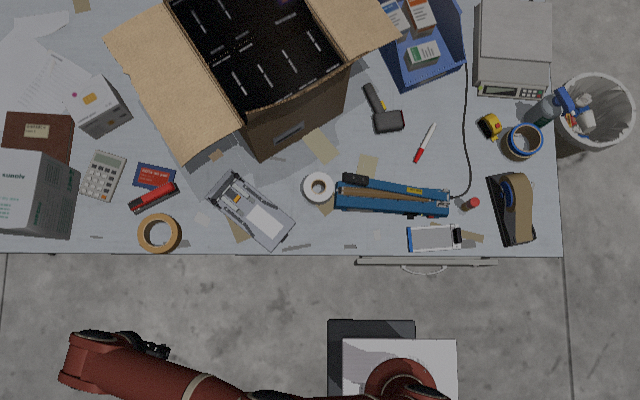

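View pics/scene0.png

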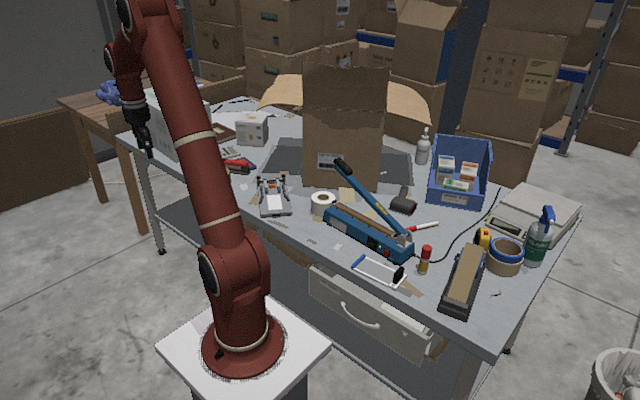

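```bash
cat > h.py <<'E'
from plant import env, vision, ticket, readout
import cv2, numpy as np
from scipy.spatial.transform import Rotation as R
def shot(n,f=None):
    c=vision.read_camera(n); c["n"]=n
    if f: cv2.imwrite("pics/"+f,c["color"])
    return c
def rays(c,px):
    px=np.atleast_2d(px).astype(float); f=200/np.tan(np.radians(c["fovy"])/2)
    d=np.c_[(px[:,0]-c["cx"])/f,-(px[:,1]-c["cy"])/f,-np.ones(len(px))]
    return R.from_rotvec(c["orientation"]).apply(d)
def plane(c,px,z):
    d=rays(c,px); p=np.array(c["position"]); return p+d*((z-p[2])/d[:,2])[:,None]
def tri(cs,pxs):
    A=np.zeros((3,3));b=np.zeros(3)
    for c,px in zip(cs,pxs):
        d=rays(c,px)[0];d/=np.linalg.norm(d);M=np.eye(3)-np.outer(d,d);A+=M;b+=M@c["position"]
    x=np.linalg.solve(A,b)
    res=[np.linalg.norm(np.cross(x-c["position"],rays(c,px)[0]/np.linalg.norm(rays(c,px)[0]))) for c,px in zip(cs,pxs)]
    return x,max(res)
def proj(c,P):
    q=R.from_rotvec(c["orientation"]).inv().apply(np.atleast_2d(P)-c["position"]);f=200/np.tan(np.radians(c["fovy"])/2)
    return np.c_[c["cx"]-f*q[:,0]/q[:,2],c["cy"]+f*q[:,1]/q[:,2]]
def delta(pos,yaw):
    "tool-frame shift and turn to get to pos, pointing down, tool y at world angle yaw"
    o=readout.get_obs();T=R.from_rotvec(o["tool_rot"])
    y=np.array([np.cos(yaw),np.sin(yaw),0]);z=np.array([0,0,-1.]);x=np.cross(y,z)
    Rt=R.from_matrix(np.c_[x,y,z])
    print("ee",o["ee_pos"].round(4),"shift",T.inv().apply(np.array(pos)-o["ee_pos"]).round(4),"turn",(T.inv()*Rt).as_rotvec().round(4))
E
python3 - <<'E'
from h import *
o=readout.get_obs();print(R.from_rotvec(o["tool_rot"]).as_matrix().round(3))
c=shot("top")
for p,z in [((432,237),0),((410,237),.012),((457,237),.045),((235,185),.03),((275,235),.018),((320,187),.06),((472,202),.096),((158,233),.05),((392,195),.05),((399,390),0)]: print(p,plane(c,p,z).round(3))
w=shot("wrist"); print(w["fovy"],w["position"],w["orientation"], R.from_rotvec(w["orientation"]).as_matrix().round(3))
s=shot("scene")
a=cv2.resize(c["color"][160:260,190:310],None,fx=4,fy=4,interpolation=2);b=cv2.resize(c["color"][160:260,390:490],None,fx=3,fy=3,interpolation=2)
e=cv2.resize(s["color"][150:290,250:440],None,fx=3,fy=3,interpolation=2)
im=np.zeros((600,800,3),np.uint8);im[:300,:480*300//400]=cv2.resize(a,(360,300));im[:300,400:700]=b;im[300:,:407]=cv2.resize(e,(407,300));im[300:550,400:]=cv2.resize(w["color"],(400,250));cv2.imwrite("pics/m1.png",im)
E
```

```text
[[-0.97   0.242 -0.001]
 [ 0.242  0.97  -0.002]
 [-0.    -0.002 -1.   ]]
(432, 237) [[ 0.434 -0.098  0.   ]]
(410, 237) [[ 0.432 -0.033  0.012]]
(457, 237) [[ 0.43  -0.158  0.045]]
(235, 185) [[0.575 0.468 0.03 ]]
(275, 235) [[0.434 0.352 0.018]]
(320, 187) [[0.565 0.226 0.06 ]]
(472, 202) [[ 0.52  -0.188  0.096]]
(158, 233) [[0.433 0.672 0.05 ]]
(392, 195) [[0.547 0.023 0.05 ]]
(399, 390) [[0.012 0.005 0.   ]]
64.92492153282582 [0.09275982 0.64583123 0.3722517 ] [-0.22663824 -0.17477681  1.3181898 ] [[ 0.242 -0.936 -0.254]
 [ 0.97   0.233  0.065]
 [-0.002 -0.263  0.965]]
```

View pics/m1.png

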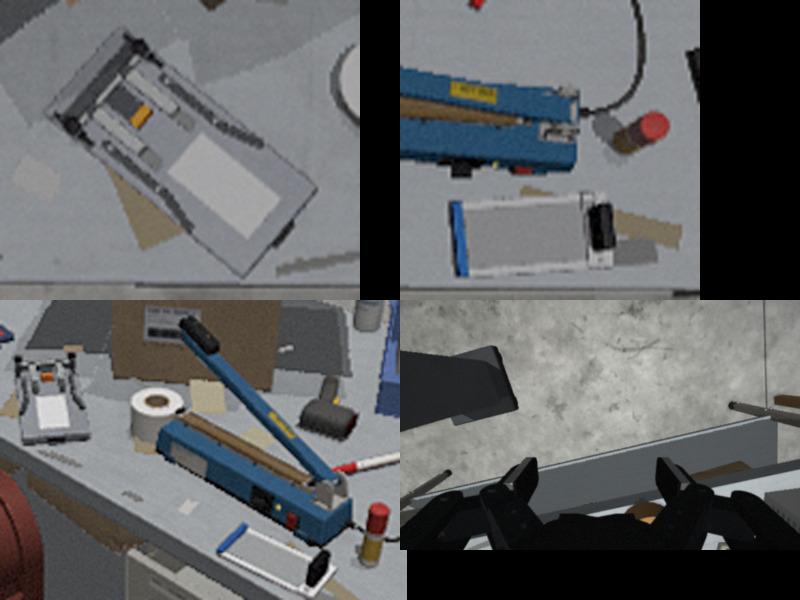

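```bash
python3 - <<'E'
from h import *
delta((0.50,0.36,0.22),np.radians(49))
E
```

```text
ee [0.1574 0.6302 0.1989] shift [-0.3979 -0.1792 -0.0209] turn [-1.300e-03  3.000e-04  4.708e-01]
```

```bash
python3 shift.py '-.033 -.015 -.002 0 0 0 .085;-.033 -.015 -.002 0 0 0 .085;-.033 -.015 -.002 0 0 0 .085;-.033 -.015 -.002 0 0 0 .085;-.033 -.015 -.002 0 0 0 .085;-.033 -.015 -.002 0 0 0 .085;-.033 -.015 -.002 0 0 0 .085;-.033 -.015 -.002 0 0 0 .085;-.033 -.015 -.002 0 0 0 .085;-.033 -.015 -.002 0 0 0 .085;-.033 -.015 0 0 0 0 .085;-.033 -.015 0 0 0 0 .085;0 0 0 0 0 .118 .085;0 0 0 0 0 .118 .085;0 0 0 0 0 .118 .085;0 0 0 0 0 .118 .085;0 0 0 0 0 0 .085;0 0 0 0 0 0 .085'
python3 - <<'E'
from h import *
import pickle
c=shot("wrist","w1.png"); pickle.dump(c,open("w1.pkl","wb"))
E
```

```text
time_s: 1.75
ee_pos: [0.4979, 0.3601, 0.2193]
tool_rot: [-1.097, -2.944, 0.001]
ft_force: [0.2, 0.3, -0.6]
opening: 0.0851
gripper_force: 0.0
```

View pics/w1.png

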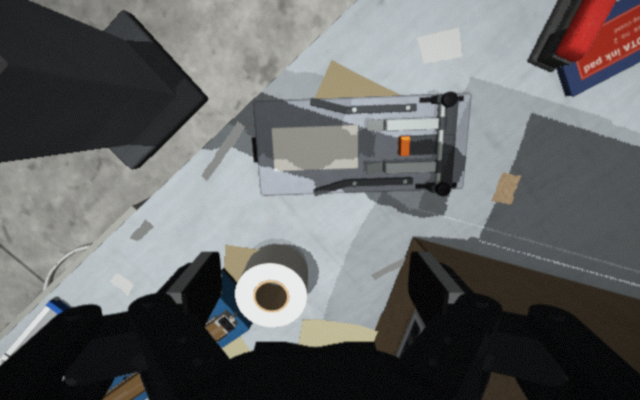

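```bash
python3 shift.py '0 -.04 0 0 0 0 .085;0 -.04 0 0 0 0 .085;0 -.04 0 0 0 0 .085;0 0 0 0 0 0 .085;0 0 0 0 0 0 .085'
python3 - <<'E'
from h import *
import pickle
c=shot("wrist"); pickle.dump(c,open("w2.pkl","wb"))
a=pickle.load(open("w1.pkl","rb"))
A=cv2.resize(a["color"][80:210,240:490],None,fx=2.3,fy=2.3,interpolation=2)
p=proj(c,plane(a,[(240,80),(490,210)],.018)).round();print(p)
x,y=int(p[0,0]),int(p[0,1])
B=cv2.resize(c["color"][y:y+130,x:x+250],None,fx=2.3,fy=2.3,interpolation=2);print(x,y)
im=np.zeros((600,575,3),np.uint8);im[:A.shape[0],:A.shape[1]]=A;im[300:300+B.shape[0],:B.shape[1]]=B
cv2.imwrite("pics/m2.png",im)
E
```

```text
time_s: 2.22
ee_pos: [0.4175, 0.2673, 0.2195]
tool_rot: [-1.101, -2.941, 0.002]
ft_force: [1.1, 1.1, 1.1]
opening: 0.0847
gripper_force: 0.0
[[350.  80.]
 [589. 209.]]
350 80
```

View pics/m2.png

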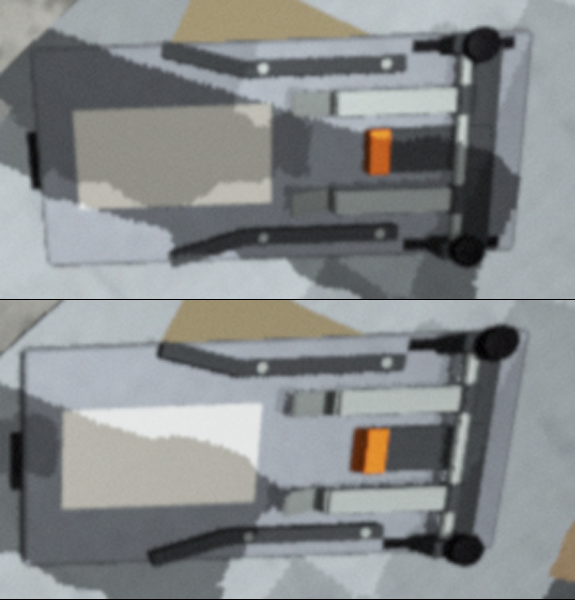

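```bash
cat > st.py <<'E'
from h import *
import pickle
a,c=[pickle.load(open(f,"rb")) for f in("w1.pkl","w2.pkl")]
def sub(c,p,w=3):
    g=cv2.cvtColor(c["color"],cv2.COLOR_BGR2GRAY)
    return cv2.cornerSubPix(g,np.float32(p).reshape(-1,1,2),(w,w),(-1,-1),(3,50,.01)).reshape(-1,2)
def dot(c,p):
    g=cv2.cvtColor(c["color"],cv2.COLOR_BGR2GRAY).astype(float);o=[]
    for x,y in np.round(p).astype(int):
        w=g[y-3:y+4,x-3:x+4];w=np.clip(w-np.median(w)-10,0,None);Y,X=np.mgrid[y-3:y+4,x-3:x+4];o.append((np.sum(w*X)/w.sum(),np.sum(w*Y)/w.sum()))
    return np.array(o)
oa=np.array([240,80]);oc=np.array([350,80])
CA=np.array([(32,48),(48,264),(512,249),(532,31)])/2.3+oa;CB=np.array([(23,52),(24,262),(487,249),(527,31)])/2.3+oc
DA=np.array([(263,68),(387,64),(264,237),(381,233)])/2.3+oa;DB=np.array([(262,68),(387,63),(249,237),(366,232)])/2.3+oc
SA,SB=sub(a,CA),sub(c,CB);print((SA-CA).round(1).tolist(),(SB-CB).round(1).tolist())
P=np.array([tri((a,c),(u,v))[0] for u,v in zip(SA,SB)]);print(P.round(4))
EA,EB=dot(a,DA),dot(c,DB);print((EA-DA).round(1).tolist(),(EB-DB).round(1).tolist())
Q=np.array([tri((a,c),(u,v))[0] for u,v in zip(EA,EB)]);print(Q.round(4))
for cc,S,E in((a,SA,EA),(c,SB,EB)):
    p=plane(cc,S,.018);q=plane(cc,E,.026)
    d=(p[2]+p[3]-p[0]-p[1])[:2];e=(q[1]+q[3]-q[0]-q[2])[:2]
    print("base ctr",p[:,:2].mean(0).round(4),"len",np.linalg.norm(d)/2,"yaw",np.degrees(np.arctan2(d[1],d[0])),"dots ctr",q[:,:2].mean(0).round(4),np.degrees(np.arctan2(e[1],e[0])))
    print(p.round(4).tolist(),q.round(4).tolist())
E
python3 st.py
```

```text
[[-1.4, -2.2], [-1.4, -1.7], [-0.9, 0.5], [0.4, 1.3]] [[0.0, 0.0], [-1.2, -0.9], [-1.4, -0.1], [-0.0, 0.0]]
[[0.3863 0.3622 0.0161]
 [0.4701 0.2933 0.0153]
 [0.6322 0.4865 0.0085]
 [0.5453 0.5563 0.0125]]
[[-0.4, -0.3], [-0.7, -0.6], [-0.7, 0.0], [-0.9, -0.0]] [[-0.3, -0.6], [-0.6, -0.6], [0.5, 2.0], [-0.5, 0.5]]
[[0.4689 0.4427 0.0254]
 [0.5063 0.4892 0.0262]
 [0.5342 0.3891 0.0306]
 [0.5719 0.4364 0.0267]]
base ctr [0.5067 0.424 ] len 0.24752702761183187 yaw 50.22840959969971 dots ctr [0.5203 0.4396] 51.2233012575749
[[0.3851, 0.3638, 0.018], [0.47, 0.2941, 0.018], [0.6277, 0.4845, 0.018], [0.5441, 0.5539, 0.018]] [[0.4689, 0.4426, 0.026], [0.5063, 0.4892, 0.026], [0.5343, 0.3898, 0.026], [0.5719, 0.4366, 0.026]]
base ctr [0.5063 0.4223] len 0.24601685744831334 yaw 50.80497304436196 dots ctr [0.5213 0.4394] 52.20032111754131
[[0.3878, 0.3605, 0.018], [0.4694, 0.2934, 0.018], [0.6256, 0.4822, 0.018], [0.5425, 0.553, 0.018]] [[0.4687, 0.4425, 0.026], [0.5064, 0.4893, 0.026], [0.5374, 0.3893, 0.026], [0.5726, 0.4364, 0.026]]
```

```bash
python3 - <<'E'
from h import *
s,t=shot("scene"),shot("top")
print(tri((s,t),((340,162),(345,178))),tri((s,t),((408,238),(450,196))))
delta((0.44,-0.10,0.22),np.radians(90))
E
```

```text
(array([0.55832789, 0.16257189, 0.22526553]), np.float64(0.005967796932796208)) (array([ 0.53742186, -0.13008961,  0.08471235]), np.float64(0.0015910948350882812))
ee [0.4206 0.271  0.2202] shift [-0.2579 -0.2675 -0.0005] turn [ 0.0026  0.0015 -0.7149]
```

```bash
python3 shift.py '-.026 -.027 0 0 0 0 .085;-.026 -.027 0 0 0 0 .085;-.026 -.027 0 0 0 0 .085;-.026 -.027 0 0 0 0 .085;-.026 -.027 0 0 0 0 .085;-.026 -.027 0 0 0 0 .085;-.026 -.027 0 0 0 0 .085;-.026 -.027 0 0 0 0 .085;-.026 -.027 0 0 0 0 .085;-.026 -.027 0 0 0 0 .085;0 0 0 0 0 -.119 .085;0 0 0 0 0 -.119 .085;0 0 0 0 0 -.119 .085;0 0 0 0 0 -.119 .085;0 0 0 0 0 -.119 .085;0 0 0 0 0 -.119 .085;0 0 0 0 0 0 .085;0 0 0 0 0 0 .085'
python3 - <<'E'
from h import *
import pickle
c=shot("wrist","g1.png"); pickle.dump(c,open("g1.pkl","wb"))
print(readout.get_obs()["qpos"].round(2))
E
```

```text
time_s: 3.87
ee_pos: [0.4394, -0.1049, 0.2196]
tool_rot: [0.007, 3.14, -0.0]
ft_force: [0.0, -0.2, 0.3]
opening: 0.0851
gripper_force: 0.0
[ 0.08  0.29  0.14  1.94 -0.05  0.92  1.81]
```

View pics/g1.png

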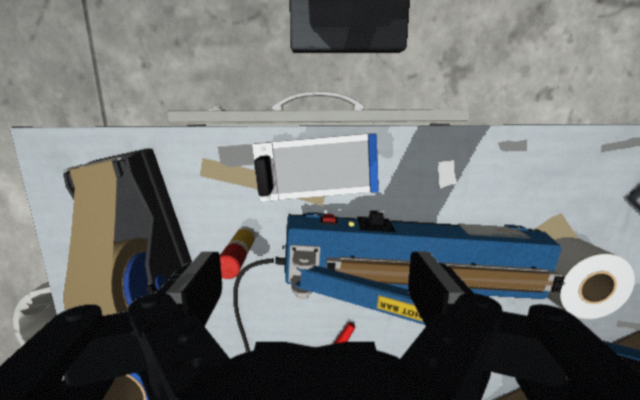

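```bash
python3 shift.py '0 -.03 0 0 0 0 .085;0 -.03 .02 0 0 0 .085;0 0 .02 0 0 0 .085;0 0 0 0 0 0 .085;0 0 0 0 0 0 .085'
python3 - <<'E'
from h import *
import pickle
a=pickle.load(open("g1.pkl","rb"));c=shot("wrist"); pickle.dump(c,open("g2.pkl","wb"))
C=plane(a,[(315,168)],.0)[0]
def lst(c):
    u,v=proj(c,C)[0].round().astype(int);x0,y0=u-85,v-55;im=c["color"][y0:y0+110,x0:x0+170]
    h=cv2.cvtColor(im,cv2.COLOR_BGR2HSV);bl=cv2.inRange(h,(100,150,60),(125,255,255));bk=cv2.inRange(h,(0,0,0),(180,255,60))
    out=[]
    for m in(bl,bk):
        cs,_=cv2.findContours(m,0,1);cs=[k for k in sorted(cs,key=cv2.contourArea)[::-1][:4]]
        for k in cs[:3]:
            r=cv2.minAreaRect(k);b=cv2.boxPoints(r)+[x0,y0];print(c["n"],cv2.contourArea(k),np.round(b,1).tolist())
    return im,x0,y0
ims=[]
for k in(a,c):
    im,x0,y0=lst(k);print(x0,y0);ims.append(cv2.resize(im,None,fx=2.7*1,fy=2.7,interpolation=2))
cv2.imwrite("pics/m3.png",np.vstack(ims))
E
```

```text
time_s: 4.33
ee_pos: [0.4375, -0.1641, 0.1789]
tool_rot: [-0.006, -3.139, -0.002]
ft_force: [0.1, 0.6, -0.4]
opening: 0.0849
gripper_force: 0.0
wrist 344.0 [[368.4, 135.0], [375.5, 134.8], [377.4, 191.0], [370.2, 191.2]]
wrist 153.5 [[289.0, 214.0], [321.0, 214.0], [321.0, 222.0], [289.0, 222.0]]
wrist 13.5 [[338.6, 222.0], [339.0, 219.0], [347.0, 220.0], [346.6, 223.0]]
wrist 510.0 [[253.9, 157.1], [269.2, 155.2], [273.9, 193.5], [258.7, 195.4]]
wrist 284.0 [[335.0, 211.0], [399.0, 211.0], [399.0, 222.0], [335.0, 222.0]]
wrist 70.0 [[293.0, 222.0], [293.0, 214.0], [332.0, 214.0], [332.0, 222.0]]
230 113
wrist 477.0 [[427.6, 201.0], [429.2, 137.9], [438.1, 138.1], [436.6, 201.2]]
wrist 23.5 [[357.0, 226.0], [374.0, 226.0], [374.0, 229.0], [357.0, 229.0]]
wrist 0.5 [[337.6, 228.8], [338.0, 228.0], [340.0, 229.0], [339.6, 229.8]]
wrist 478.5 [[305.7, 162.8], [318.1, 161.6], [322.1, 206.2], [309.8, 207.3]]
wrist 80.5 [[428.0, 223.0], [446.0, 223.0], [446.0, 229.0], [428.0, 229.0]]
wrist 75.0 [[337.0, 229.0], [337.0, 225.0], [389.0, 225.0], [389.0, 229.0]]
282 120
```

View pics/m3.png

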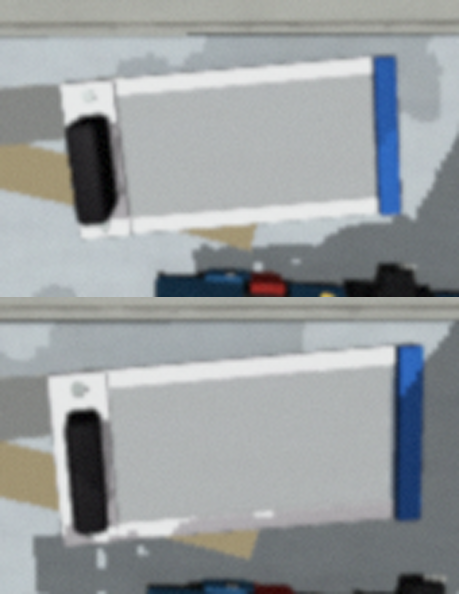

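```bash
python3 - <<'E'
from h import *
import pickle
a,c=[pickle.load(open(f,"rb")) for f in("g1.pkl","g2.pkl")]
# order: blue corners (near-robot edge top..), left/right
B1=[(368.4,135),(375.5,134.8),(377.4,191),(370.2,191.2)];B2=[(429.2,137.9),(438.1,138.1),(436.6,201.2),(427.6,201)]
G1=[(253.9,157.1),(269.2,155.2),(273.9,193.5),(258.7,195.4)];G2=[(305.7,162.8),(318.1,161.6),(322.1,206.2),(309.8,207.3)]
f=lambda L:np.array(L)+.0
for n,u,v in(("blue",B1,B2),("grip",G1,G2)):
    P=np.array([tri((a,c),(p,q))[0] for p,q in zip(u,v)]);print(n,P.round(4).tolist(),P.mean(0).round(4))
for k,Bq,Gq in((a,B1,G1),(c,B2,G2)):
    b=plane(k,f(Bq),.012);g=plane(k,f(Gq),.045);b0,g0=b.mean(0)[:2],g.mean(0)[:2]
    d=b0-g0;e=(b[0]+b[1]-b[2]-b[3])[:2];e2=(g[0]+g[1]-g[2]-g[3])[:2]
    print(b0.round(4),g0.round(4),"L",np.linalg.norm(d),"yaw",np.degrees(np.arctan2(d[1],d[0])),"bar",np.linalg.norm(e)/2,np.degrees(np.arctan2(e[1],e[0]))-90,"grip",np.linalg.norm(e2)/2,np.degrees(np.arctan2(e2[1],e2[0]))-90,g.round(4)[:,:2].tolist())
# white outline rear corners at view2 crop
W=np.array([(50,378),(68,543)])-[0,297];W=W/2.7+[282,120];print("rear corners z.009",plane(c,W,.009).round(4))
F=np.array([(397,346),(394,521),(422,345),(420,519)])-[0,297];F=F/2.7+[282,120];print("blue corners",plane(c,F,.012).round(4))
E
```

```text
blue [[0.3921, -0.0405, 0.0062], [0.3918, -0.033, 0.0119], [0.4611, -0.0271, 0.0102], [0.4626, -0.035, 0.0039]] [ 0.4269 -0.0339  0.008 ]
grip [[0.4141, -0.1734, 0.0391], [0.4162, -0.1606, 0.0088], [0.4633, -0.156, 0.0168], [0.4579, -0.1695, 0.0443]] [ 0.4379 -0.1649  0.0273]
[ 0.4265 -0.0346] [ 0.4347 -0.1622] L 0.12786104100983953 yaw 93.6736986536154 bar 0.0685694676962182 -265.58838158792537 grip 0.04356344964361909 -265.6851471811126 [[0.414, -0.1723], [0.412, -0.1554], [0.4554, -0.1519], [0.4575, -0.1693]]
[ 0.4258 -0.0354] [ 0.4347 -0.1652] L 0.13012119328345187 yaw 93.91315285325997 bar 0.06950674415101885 -265.98549428110084 grip 0.04546413825657213 -265.12809363206486 [[0.4126, -0.1732], [0.4115, -0.161], [0.4568, -0.157], [0.4579, -0.1695]]
rear corners z.009 [[ 0.4036 -0.1796  0.009 ]
 [ 0.4726 -0.1731  0.009 ]]
blue corners [[ 0.3913 -0.0427  0.012 ]
 [ 0.4627 -0.0374  0.012 ]
 [ 0.391  -0.0329  0.012 ]
 [ 0.4618 -0.0267  0.012 ]]
```

```bash
python3 - <<'E'
from h import *
delta((0.4354,-0.166,0.015),np.radians(94.2))
E
```

```text
ee [ 0.4384 -0.1639  0.1798] shift [ 0.003  -0.0022  0.1648] turn [ 0.0006  0.0001 -0.0755]
```

```bash
python3 shift.py '.003 -.002 0 0 0 -.0755 .085;0 0 .035 0 0 0 .085;0 0 .035 0 0 0 .085;0 0 .035 0 0 0 .085;0 0 .03 0 0 0 .085;0 0 .02 0 0 0 .085;0 0 .01 0 0 0 .085;0 0 0 0 0 0 .085;0 0 0 0 0 0 .085;0 0 0 0 0 0 .085'
python3 - <<'E'
from h import *
delta((0.4354,-0.166,0.015),np.radians(94.2))
E
```

```text
time_s: 5.22
ee_pos: [0.4364, -0.1667, 0.0159]
tool_rot: [-0.116, 3.136, -0.001]
ft_force: [-0.7, -0.4, 0.1]
opening: 0.0851
gripper_force: 0.0
ee [ 0.4364 -0.1667  0.0159] shift [0.001  0.0008 0.0009] turn [-0.001   0.003   0.0004]
```

Close, then lift a little.

```bash
python3 shift.py '0 0 0 0 0 0 0;0 0 0 0 0 0 0;0 0 0 0 0 0 0;0 0 0 0 0 0 0;0 0 0 0 0 0 0;0 0 0 0 0 0 0;0 0 0 0 0 0 0;0 0 0 0 0 0 0'
python3 shift.py '0 0 -.02 0 0 0 0;0 0 -.03 0 0 0 0;0 0 -.03 0 0 0 0;0 0 0 0 0 0 0;0 0 0 0 0 0 0'
python3 - <<'E'
from h import *
import pickle
c=shot("wrist"); pickle.dump(c,open("g3.pkl","wb"));s=shot("scene")
delta((0.435,0.2,0.12),np.radians(94.2))
cv2.imwrite("pics/m4.png",np.vstack([c["color"][60:330,:],cv2.resize(s["color"][200:320,300:460],(640,480))[:330]]))
E
```

```text
time_s: 5.88
ee_pos: [0.4347, -0.1669, 0.0145]
tool_rot: [0.114, -3.139, 0.0]
ft_force: [1.7, 0.2, -0.0]
opening: 0.0001
gripper_force: 0.0
time_s: 6.3
ee_pos: [0.4358, -0.1672, 0.0959]
tool_rot: [-0.114, 3.136, -0.002]
ft_force: [-0.2, -0.2, -0.6]
opening: -0.0002
gripper_force: 0.0
ee [ 0.434  -0.1665  0.0939] shift [-0.0276  0.3655 -0.0259] turn [ 0.0006 -0.0014 -0.0005]
```

View pics/m4.png

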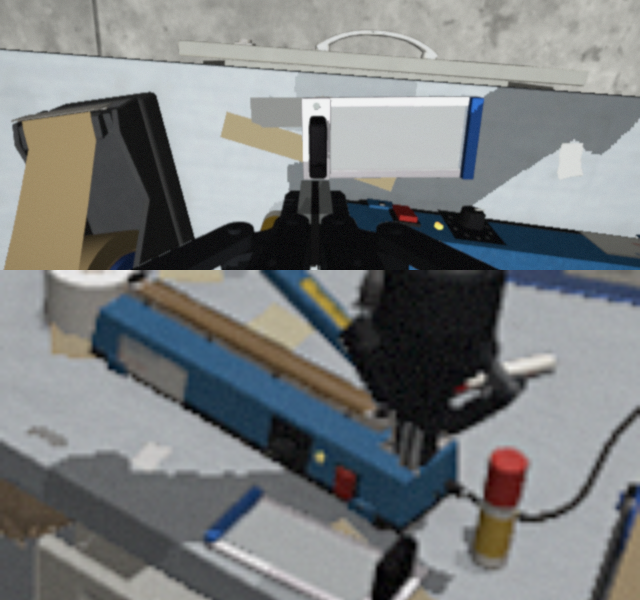

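```bash
python3 - <<'E'
from h import *
import pickle
o=readout.get_obs();print(o["ee_pos"],o["tool_rot"],o["qpos"].round(3))
c=pickle.load(open("g3.pkl","rb"));t=shot("top");s=shot("scene")
print("pos",c["position"],R.from_rotvec(o["tool_rot"]).inv().apply(c["position"]-o["ee_pos"]))
for k in(c,t,s): print(k["n"],"ee",proj(k,o["ee_pos"]).round(1),"grip top",proj(k,[[.435,-.1655,.045]]).round(1))
G=plane(c,[(309,177),(326,177),(309,237),(326,237)],.045);print(G.round(4))
a=cv2.resize(t["color"][190:260,400:500],(500,350),interpolation=2)
cv2.imwrite("pics/m5.png",np.vstack([cv2.resize(c["color"][130:280,240:400],(500,469)[::1]),a])[:,:])
print(a.shape)
E
```

```text
[ 0.43402521 -0.16648318  0.09393569] [ 1.14326015e-01 -3.13813718e+00 -8.97558309e-04] [ 0.238  0.491  0.115  2.067 -0.098  0.59   2.065]
pos [ 0.36871796 -0.17233644  0.26927986] [ 0.06579702 -0.0009767  -0.17525603]
wrist ee [[316.9 231.7]] grip top [[317.8 209.9]]
top ee [[465.3 233.5]] grip top [[459.7 235.2]]
scene ee [[401.1 257.8]] grip top [[398.8 270.7]]
[[ 0.4107 -0.1737  0.045 ]
 [ 0.4098 -0.1614  0.045 ]
 [ 0.457  -0.1705  0.045 ]
 [ 0.456  -0.1576  0.045 ]]
(350, 500, 3)
```

```bash
python3 -c "
import cv2;im=cv2.imread('pics/m5.png');cv2.imwrite('pics/m5.png',cv2.resize(im,(366,600)))"
```

```text
(no output)
```

View pics/m5.png

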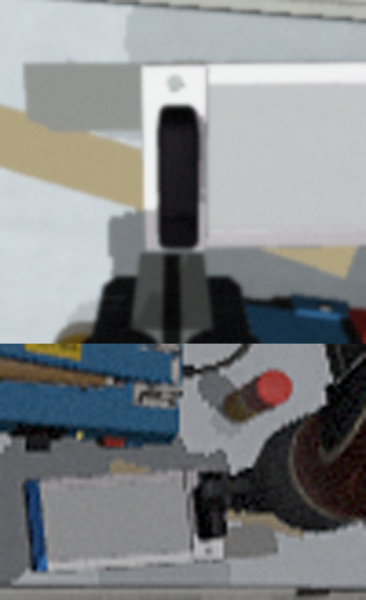

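```bash
python3 - <<'E'
from h import *
import pickle
c=pickle.load(open("g3.pkl","rb"));s=shot("scene");o=readout.get_obs()
g=cv2.cvtColor(c["color"],6);print("wrist rows 222-290 step3, cols 296-338 step 3")
for r in range(222,290,3): print(r,*[f"{v:3d}" for v in g[r,296:340,][::3]])
g=cv2.cvtColor(s["color"],6);print("scene rows 235-262, cols 385-420")
for r in range(235,264): print(r,*[f"{v:3d}" for v in g[r,386:420:2]])
print(tri((c,s),((317,239),(402,250))))
for dz in(0,.02,.03): print(dz,proj(c,o["ee_pos"]+[[0,0,dz]]),proj(s,o["ee_pos"]+[[0,0,dz]]))
E
```

```text
wrist rows 222-290 step3, cols 296-338 step 3
222 167 151 148 190 148  19  26  24  17  22  73 168 197 196 197
225 125 124 131 181 141   7  18  13   7  11  71 170 195 198 198
228 125 126 132 181 140  14  19  20  13   7  74 168 192 193 192
231 127 126 128 182 143  19  18  20  19  13  72 164 194 200 196
234 125 127 127 181 165  14  21  19  20  14  74 172 189 190 192
237 126 125 125 178 177  57  33  32  34  39 148 166 169 167 167
240 128 127  99 103 105  90  75  77  93  90 101 120 125 126 127
243 125 122  75  76  77  50  11  18  73  59  61  97 126 125 128
246 125 118  75  78  73  48   9  18  64  60  61  88 126 126 127
249 120 113  73  75  76  43  10  18  59  57  60  72 113 115 116
252  14  41  74  77  74  47  11  14  58  60  61  56  15  15  12
255  16  51  76  76  75  43   9  18  58  60  59  57  13  11  13
258  12  65  73  67  65  36   6   4  58  58  58  58  16  11   8
261  11  68  74  62  59  30  12  15  60  61  57  64  20  16  15
264  16  69  69  59  59  32   3  10  56  58  60  58  29  16  15
267  10  75  59  60  60  28  10  11  53  59  60  59  34  12  12
270  20  59  57  60  62  25  1
[... 2114 characters left out ...]
  40  88  65  46  50  51  58  54  54  55  22 156 168 172 181 123
259  87  39  43  67  46  52  49  50  55  52  32  87 170 164 169 176 178
260  93  85  38  52  45  44  47  57  61  46  31 161 164 162 169 168 178
261  95  99  57  37  29  51  53  55  48  13 115 168 161 161 165 173 170
262 134  98  93  35  19  35  47  59  40  44 128 164 166 166 167 167 167
263 150  93  99  72  13   7  31  42  43  88 126 168 168 168 167 173 160
(array([ 0.42598667, -0.16804442,  0.12719079]), np.float64(0.0009644266343781763))
0 [[316.97829896 230.91793943]] [[401.02949212 257.96666425]]
0.02 [[317.18936781 244.01070307]] [[401.97623696 252.36326193]]
0.03 [[317.31421155 251.75485632]] [[402.45657609 249.52032763]]
```

```bash
python3 shift.py '0 0 0 0 0 0 .085;0 0 0 0 0 0 .085;0 0 0 0 0 0 .085;0 0 0 0 0 0 .085;0 0 0 0 0 0 .085;0 0 0 0 0 0 .085;0 0 .03 0 0 0 .085;0 0 .03 0 0 0 .085;0 0 .015 0 0 0 .085;0 0 .006 0 0 0 .085;0 0 .004 0 0 0 .085;0 0 .004 0 0 0 .085;0 0 .004 0 0 0 .085;0 0 0 0 0 0 .085'
python3 - <<'E'
from h import *
import pickle
c=shot("wrist");pickle.dump(c,open("g4.pkl","wb"));g=cv2.cvtColor(c["color"],6)
print(c["position"])
for r in range(190,262,4): print(r,*[f"{v:3d}" for v in g[r,196:440:8]])
E
```

```text
time_s: 7.72
ee_pos: [0.4351, -0.167, 0.0017]
tool_rot: [-0.114, 3.139, -0.001]
ft_force: [-0.6, -0.1, -0.8]
opening: 0.0849
gripper_force: 0.0
[ 0.368455   -0.17223561  0.17530412]
190 159 160 163 109 108 109 111 110 110 110 111 111 112 204 203 143 204 206 202 202 202 202 203 202 200 200 198 198 194 194 195
194 163 163 146 110 111 111 109 112 110 109 109 109 109 205 207 142 201 203 150 153 154 153 153 153 153 153 154 152 153 154 152
198 161 151 139 112 110 111 110 111 111 110 109 108 111 203 205 140 203 207 150 154 149 149 151 152 151 150 149 152 152 151 151
202 161 140 139 110 110 111 110 111 109 110 109 112 111 204 203 204 204 204 152 151 151 152 152 149 151 150 152 154 152 152 150
206 123 133 141 111 110 109 111 111 109 109 111 111 113 206 201 168 171 203 152 151 151 151 153 151 153 151 152 151 151 149 150
210 120 122 123 111 111 108 110 111 112 110 110 111 109 204  14   4   4 196 152 153 153 150 149 152 152 150 149 151 152 151 152
214 121 123 124 114 108 111 110 110 111 110 113 108 108 203   0   3   5 112 151 153 151 150 152 151 152 149 152 151 152 151 151
218 121 126 124 121 11
[... 685 characters left out ...]
  15   8 151 152 151 149 152 153 151 150 152 150 150 150 149
242 123 122 122 123 118 123 125 122 123 124 123 122 124 114  13  12  15   9 149 152 150 153 151 150 150 149 153 150 150 148 152
246 168 147 120 122 122 124 124 126 122 122 121 123 124 102  11  14   7  11 149 156 149 153 152 152 151 151 147 150 151 150 150
250 166 155 151 126 123 121 123 121 124 124 122 123 122 101  15  12   8  11 152 151 150 151 151 151 151 151 147 143 139 144 150
254 163  54  11  89  96 120 126 123 122 122 124 124 123 165   0   8   5  15 150 151 152 149 150 150 153 149 151  14  46  54 150
258  73  53   4  69  95  93 103 122 125 124 124 121 123 111   8  13   4   9 149 154 149 153 152 153 151 148 150   7   9  52 142
```

```bash
python3 shift.py '0 0 .005 0 0 0 .085;0 0 .005 0 0 0 .085;0 0 .005 0 0 0 .085;0 0 0 0 0 0 .085;0 0 0 0 0 0 .085'
python3 shift.py '0 0 0 0 0 0 .03;0 0 0 0 0 0 .03;0 0 0 0 0 0 .03;0 0 0 0 0 0 .03;0 0 0 0 0 0 0;0 0 0 0 0 0 0;0 0 0 0 0 0 0'
```

```text
time_s: 8.18
ee_pos: [0.4344, -0.1667, -0.0139]
tool_rot: [0.114, -3.139, -0.001]
ft_force: [-0.3, 0.6, -0.2]
opening: 0.085
gripper_force: 0.0
time_s: 8.77
ee_pos: [0.4348, -0.1668, -0.0132]
tool_rot: [-0.115, 3.139, -0.0]
ft_force: [0.4, 0.5, 2.1]
opening: 0.0128
gripper_force: 59.0
```

```bash
python3 shift.py '0 0 -.01 0 0 0 0;0 0 -.02 0 0 0 0;0 0 -.02 0 0 0 0;0 0 -.02 0 0 0 0;0 0 0 0 0 0 0;0 0 0 0 0 0 0'
cat > gl.py <<'E'
from h import *
def blue(c):
    h=cv2.cvtColor(c["color"],cv2.COLOR_BGR2HSV);m=cv2.inRange(h,(100,150,60),(125,255,255));m[225:]=0
    k=max(cv2.findContours(m,0,1)[0],key=cv2.contourArea);r=cv2.minAreaRect(k);return cv2.boxPoints(r)+0.0,cv2.contourArea(k)
E
python3 - <<'E'
from gl import *
o=readout.get_obs();c=shot("wrist");b,A=blue(c);print(A,b.round(1).tolist())
T=R.from_rotvec(o["tool_rot"])
zu=o["ee_pos"][2]+.0135
p=plane(c,b,zu+.012);q=T.inv().apply(p-o["ee_pos"]);print("tool-frame bar corners",q.round(4).tolist(),q.mean(0).round(4))
delta((0.445,.12,.05),np.radians(94.2))
E
```

```text
time_s: 9.27
ee_pos: [0.4352, -0.1671, 0.0573]
tool_rot: [-0.114, 3.137, -0.002]
ft_force: [0.4, -0.8, -3.4]
opening: 0.0129
gripper_force: 59.0
636.0 [[566.5, 223.89999389648438], [575.7999877929688, 185.10000610351562], [593.7999877929688, 189.39999389648438], [584.5999755859375, 228.1999969482422]]
tool-frame bar corners [[0.0161, 0.1246, -0.0257], [0.0358, 0.1249, -0.0257], [0.0337, 0.134, -0.0257], [0.0139, 0.1341, -0.0257]] [ 0.0249  0.1294 -0.0257]
ee [ 0.4343 -0.1667  0.0564] shift [-0.0316  0.2851  0.0064] turn [ 0.0001 -0.0004 -0.0004]
```

```bash
python3 shift.py '-.002 .018 0 0 0 0 0;-.004 .036 0 0 0 0 0;-.004 .036 0 0 0 0 0;-.004 .036 0 0 0 0 0;-.004 .036 0 0 0 0 0;-.004 .036 0 0 0 0 0;-.004 .036 0 0 0 0 0;-.004 .036 0 0 0 0 0;-.001 .015 0 0 0 0 0;0 0 0 0 0 0 0;0 0 0 0 0 0 0'
python3 - <<'E'
from gl import *
th=np.radians(51.2);u=np.array([np.cos(th),np.sin(th)]);p=np.array([.5077,.424])-.19*u
print(p);delta((*p,.05),th)
E
```

```text
time_s: 10.23
ee_pos: [0.4434, 0.1204, 0.0551]
tool_rot: [0.119, -3.136, 0.002]
ft_force: [0.2, -1.3, -2.4]
opening: 0.0131
gripper_force: 59.2
[0.38864528 0.27592579]
ee [0.4434 0.1204 0.0551] shift [0.0428 0.1593 0.0051] turn [-0.0022 -0.003   0.7531]
```

```bash
python3 shift.py '.004 .016 0 0 0 0 0;.0086 .032 0 0 0 0 0;.0086 .032 0 0 0 0 0;.0086 .032 0 0 0 0 0;.0086 .032 0 0 0 0 0;.004 .015 0 0 0 0 0;0 0 0 0 0 .05 0;0 0 0 0 0 .1 0;0 0 0 0 0 .1 0;0 0 0 0 0 .1 0;0 0 0 0 0 .1 0;0 0 0 0 0 .1 0;0 0 0 0 0 .1 0;0 0 0 0 0 .1 0;0 0 0 0 0 0 0;0 0 0 0 0 0 0;0 0 0 0 0 0 0'
cat > chk.py <<'E'
from gl import *
import pickle,sys
o=readout.get_obs();c=shot("wrist");pickle.dump(c,open("k.pkl","wb"));b,A=blue(c);T=R.from_rotvec(o["tool_rot"])
th=np.radians(51.2);S=np.array([.5077,.424]);u=np.array([np.cos(th),np.sin(th)]);n=np.array([-u[1],u[0]])
p=plane(c,b,o["ee_pos"][2]+.0255);q=T.inv().apply(p-o["ee_pos"])
print(A,b.round(1).tolist());print("tool",q.round(4).tolist());print("stage bar",[(round(float((k[:2]-S)@u),4),round(float((k[:2]-S)@n),4)) for k in p])
e=o["ee_pos"];y=T.as_matrix()[:,1];print("tcp stage",((e[:2]-S)@u).round(4),((e[:2]-S)@n).round(4),"z",e[2].round(4),"yaw",np.degrees(np.arctan2(y[1],y[0])).round(2),"tilt y.z",y[2].round(4),T.as_matrix()[2,0].round(4),"F along",(o["ft_force"][:2]@u).round(2),"lat",(o["ft_force"][:2]@n).round(2),"z",o["ft_force"][2].round(2),"t",o["time_s"])
E
python3 chk.py
```

```text
time_s: 11.65
ee_pos: [0.391, 0.2739, 0.0561]
tool_rot: [-1.043, -2.963, 0.002]
ft_force: [-0.8, 0.0, -2.7]
opening: 0.0128
gripper_force: 59.3
812.0 [[558.9000244140625, 222.1999969482422], [568.5999755859375, 183.39999389648438], [593.5999755859375, 189.60000610351562], [583.9000244140625, 228.5]]
tool [[0.0165, 0.1205, -0.0257], [0.0361, 0.1212, -0.0257], [0.0331, 0.1338, -0.0257], [0.0133, 0.1336, -0.0257]]
stage bar [(-0.0695, 0.0135), (-0.0689, 0.0331), (-0.0562, 0.03), (-0.0564, 0.0102)]
tcp stage -0.1901 -0.0031 z 0.0561 yaw 51.22 tilt y.z -0.0017 0.0 F along -0.45 lat 0.63 z -2.7 t 11.65
```

```bash
sed -i 's/m\[225:\]=0/m[320:]=0;m[:,:480]=0/' gl.py
python3 shift.py '.003 0 .01 0 0 0 0;0 0 .015 0 0 0 0;0 0 .012 0 0 0 0;0 0 .005 0 0 0 0;0 0 0 0 0 0 0;0 0 0 0 0 0 0'
python3 chk.py; python3 - <<'E'
import pickle,cv2;c=pickle.load(open("k.pkl","rb"));cv2.imwrite("pics/k1.png",c["color"][:,:])
E
```

```text
time_s: 12.2
ee_pos: [0.389, 0.2768, 0.0146]
tool_rot: [-1.044, -2.963, 0.0]
ft_force: [0.2, -0.6, -3.5]
opening: 0.0133
gripper_force: 59.3
2556.5 [[539.4000244140625, 313.29998779296875], [567.9000244140625, 183.8000030517578], [593.0, 189.3000030517578], [564.5, 318.8999938964844]]
tool [[-0.0353, 0.1206, -0.0255], [0.0359, 0.1209, -0.0255], [0.0332, 0.1337, -0.0255], [-0.0388, 0.1349, -0.0255]]
stage bar [(-0.0685, -0.035), (-0.0681, 0.0362), (-0.0554, 0.0334), (-0.0542, -0.0385)]
tcp stage -0.1891 0.0003 z 0.0146 yaw 51.19 tilt y.z -0.0001 -0.0 F along -0.34 lat -0.58 z -3.45 t 12.2
```

View pics/k1.png

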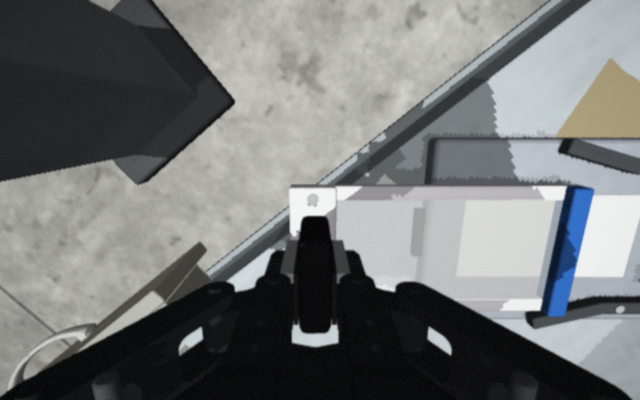

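```bash
python3 - <<'E'
from st import *
c=pickle.load(open("k.pkl","rb"));d=dot(c,[(620,310)]);p=plane(c,d,.026)[0,:2]
th=np.radians(51.2);S=np.array([.5077,.424]);u=np.array([np.cos(th),np.sin(th)]);n=np.array([-u[1],u[0]])
print("DOT",d,(p-S)@u,(p-S)@n)
E
python3 shift.py '0 0 .004 0 0 0 0;0 0 .003 0 0 0 0;0 0 0 0 0 0 0;0 0 0 0 0 0 0';python3 chk.py
python3 shift.py '0 0 .0015 0 0 0 0;0 0 0 0 0 0 0';python3 chk.py|tail -1
```

```text
[[-1.4, -2.2], [-1.4, -1.7], [-0.9, 0.5], [0.4, 1.3]] [[0.0, 0.0], [-1.2, -0.9], [-1.4, -0.1], [-0.0, 0.0]]
[[0.3863 0.3622 0.0161]
 [0.4701 0.2933 0.0153]
 [0.6322 0.4865 0.0085]
 [0.5453 0.5563 0.0125]]
[[-0.4, -0.3], [-0.7, -0.6], [-0.7, 0.0], [-0.9, -0.0]] [[-0.3, -0.6], [-0.6, -0.6], [0.5, 2.0], [-0.5, 0.5]]
[[0.4689 0.4427 0.0254]
 [0.5063 0.4892 0.0262]
 [0.5342 0.3891 0.0306]
 [0.5719 0.4364 0.0267]]
base ctr [0.5067 0.424 ] len 0.24752702761183187 yaw 50.22840959969971 dots ctr [0.5203 0.4396] 51.2233012575749
[[0.3851, 0.3638, 0.018], [0.47, 0.2941, 0.018], [0.6277, 0.4845, 0.018], [0.5441, 0.5539, 0.018]] [[0.4689, 0.4426, 0.026], [0.5063, 0.4892, 0.026], [0.5343, 0.3898, 0.026], [0.5719, 0.4366, 0.026]]
base ctr [0.5063 0.4223] len 0.24601685744831334 yaw 50.80497304436196 dots ctr [0.5213 0.4394] 52.20032111754131
[[0.3878, 0.3605, 0.018], [0.4694, 0.2934, 0.018], [0.6256, 0.4822, 0.018], [0.5425, 0.553, 0.018]] [[0.4687, 0.4425, 0.026], [0.5064, 0.4893, 0.026], [0.5374, 0.3893, 0.026], [0.5726, 0.4364, 0.026]]
DOT [[620. 308.]] -0.010122818479931187 -0.0411470756939188

[... 155 characters left out ...]
7999877929688, 314.0], [568.0999755859375, 183.8000030517578], [593.2999877929688, 189.39999389648438], [563.9000244140625, 319.70001220703125]]
tool [[-0.0358, 0.1204, -0.0255], [0.0359, 0.1211, -0.0255], [0.0331, 0.1338, -0.0255], [-0.0393, 0.1348, -0.0255]]
stage bar [(-0.0687, -0.035), (-0.068, 0.0366), (-0.0553, 0.0338), (-0.0544, -0.0386)]
tcp stage -0.1891 0.0007 z 0.0075 yaw 51.21 tilt y.z -0.0002 0.0002 F along -0.24 lat -0.42 z -3.85 t 12.5833
time_s: 12.8
ee_pos: [0.3887, 0.2771, 0.0059]
tool_rot: [-1.044, -2.963, 0.0]
ft_force: [0.6, 0.1, -2.5]
opening: 0.0129
gripper_force: 59.3
tcp stage -0.1891 0.0007 z 0.0059 yaw 51.2 tilt y.z -0.0001 0.0 F along 0.42 lat -0.38 z -2.55 t 12.8
```

```bash
for i in 1 2 3; do :; done; python3 shift.py '0 0 .001 0 0 0 0;0 0 0 0 0 0 0';python3 shift.py '0 0 .001 0 0 0 0;0 0 0 0 0 0 0'; python3 shift.py '0 0 .001 0 0 0 0;0 0 0 0 0 0 0';python3 chk.py
```

```text
time_s: 13.02
ee_pos: [0.3888, 0.2771, 0.005]
tool_rot: [1.044, 2.963, 0.0]
ft_force: [-0.2, 0.4, -2.7]
opening: 0.0131
gripper_force: 59.3
time_s: 13.18
ee_pos: [0.3891, 0.2773, 0.0045]
tool_rot: [1.044, 2.963, 0.002]
ft_force: [-0.3, -0.4, 3.5]
opening: 0.0132
gripper_force: 60.1
time_s: 13.35
ee_pos: [0.3895, 0.2774, 0.0041]
tool_rot: [1.044, 2.962, 0.003]
ft_force: [-2.4, -1.8, 9.1]
opening: 0.0129
gripper_force: 61.0
2593.5 [[540.7000122070312, 315.3999938964844], [570.7000122070312, 183.89999389648438], [596.0, 189.6999969482422], [566.0, 321.20001220703125]]
tool [[-0.0368, 0.1219, -0.0252], [0.0358, 0.1226, -0.0252], [0.033, 0.1355, -0.0252], [-0.0404, 0.1365, -0.0252]]
stage bar [(-0.0664, -0.0366), (-0.0657, 0.036), (-0.0528, 0.0332), (-0.0519, -0.0402)]
tcp stage -0.1883 0.0002 z 0.0041 yaw 51.18 tilt y.z 0.0023 -0.0003 F along -2.89 lat 0.79 z 9.06 t 13.35
```

```bash
python3 shift.py '0 0 -.001 0 0 0 0;0 .006 0 0 0 0 0;0 .008 0 0 0 0 0;0 .008 0 0 0 0 0;0 0 0 0 0 0 0';python3 chk.py|tail -1; python3 shift.py '0 .006 0 0 0 0 0;0 .006 0 0 0 0 0;0 .004 0 0 0 0 0;0 0 0 0 0 0 0'; python3 chk.py
```

```text
time_s: 13.82
ee_pos: [0.405, 0.2965, 0.0045]
tool_rot: [1.041, 2.961, 0.006]
ft_force: [0.1, 1.7, 4.1]
opening: 0.0129
gripper_force: 60.2
tcp stage -0.1637 0.0001 z 0.0045 yaw 51.25 tilt y.z 0.0045 -0.0017 F along 1.41 lat 0.95 z 4.09 t 13.8167
time_s: 14.2
ee_pos: [0.4131, 0.3071, 0.0047]
tool_rot: [1.043, 2.963, 0.001]
ft_force: [-1.3, 1.0, 7.8]
opening: 0.0129
gripper_force: 60.9
2557.5 [[539.7999877929688, 313.8999938964844], [569.0, 183.6999969482422], [594.4000244140625, 189.39999389648438], [565.2000122070312, 319.6000061035156]]
tool [[-0.0357, 0.1211, -0.0254], [0.0359, 0.1216, -0.0254], [0.0331, 0.1345, -0.0254], [-0.0393, 0.1356, -0.0254]]
stage bar [(-0.0293, -0.0352), (-0.0288, 0.0365), (-0.016, 0.0337), (-0.0149, -0.0388)]
tcp stage -0.1504 0.0005 z 0.0047 yaw 51.22 tilt y.z 0.0008 0.0 F along -0.01 lat 1.63 z 7.78 t 14.2
```

```bash
python3 shift.py '0 0 -.0005 0 0 0 0;0 .003 0 0 0 0 0;0 .003 0 0 0 0 0;0 .003 0 0 0 0 0;0 .003 0 0 0 0 0;0 0 0 0 0 0 0';python3 chk.py|tail -1; python3 shift.py '0 .003 0 0 0 0 0;0 .003 0 0 0 0 0;0 0 0 0 0 0 0'; python3 chk.py|tail -1
```

```text
time_s: 14.75
ee_pos: [0.4201, 0.316, 0.0048]
tool_rot: [-1.043, -2.963, 0.001]
ft_force: [-0.4, 0.0, 5.6]
opening: 0.013
gripper_force: 60.6
tcp stage -0.1391 0.0006 z 0.0048 yaw 51.21 tilt y.z -0.0005 0.0003 F along -0.22 lat 0.34 z 5.6 t 14.75
time_s: 15.05
ee_pos: [0.4238, 0.3206, 0.0048]
tool_rot: [-1.043, -2.963, 0.001]
ft_force: [-1.3, -0.3, 6.7]
opening: 0.0135
gripper_force: 60.6
tcp stage -0.1331 0.0006 z 0.0048 yaw 51.2 tilt y.z -0.0005 0.0003 F along -1.04 lat 0.82 z 6.69 t 15.05
```

```bash
python3 shift.py '0 .003 0 0 0 0 0;0 0 0 0 0 0 0'; python3 chk.py|tail -1;python3 shift.py '0 .003 0 0 0 0 0;0 0 0 0 0 0 0'; python3 chk.py|tail -1
```

```text
time_s: 15.27
ee_pos: [0.4256, 0.3229, 0.0048]
tool_rot: [-1.043, -2.963, 0.001]
ft_force: [-1.1, -0.1, 7.0]
opening: 0.0129
gripper_force: 60.7
tcp stage -0.1303 0.0007 z 0.0048 yaw 51.2 tilt y.z -0.0007 0.0004 F along -0.8 lat 0.78 z 7.05 t 15.2667
time_s: 15.48
ee_pos: [0.4274, 0.3252, 0.0048]
tool_rot: [-1.043, -2.963, 0.001]
ft_force: [-1.6, -1.0, 5.8]
opening: 0.0129
gripper_force: 60.7
tcp stage -0.1273 0.0007 z 0.0048 yaw 51.2 tilt y.z -0.0008 0.0004 F along -1.83 lat 0.62 z 5.76 t 15.4833
```

```bash
for k in 1; do python3 shift.py '0 .003 0 0 0 0 0;0 .003 0 0 0 0 0;0 0 0 0 0 0 0'; python3 chk.py|tail -1;python3 shift.py '0 .003 0 0 0 0 0;0 .003 0 0 0 0 0;0 0 0 0 0 0 0'; python3 chk.py|tail -1; done
```

```text
time_s: 15.78
ee_pos: [0.4298, 0.3282, 0.0048]
tool_rot: [-1.043, -2.96, 0.006]
ft_force: [-4.0, -3.0, 10.5]
opening: 0.0129
gripper_force: 61.2
tcp stage -0.1235 0.0007 z 0.0048 yaw 51.18 tilt y.z -0.0045 0.0014 F along -4.88 lat 1.27 z 10.48 t 15.7833
time_s: 16.08
ee_pos: [0.4329, 0.3322, 0.0048]
tool_rot: [-1.043, -2.959, 0.008]
ft_force: [-4.9, -4.5, 10.3]
opening: 0.0129
gripper_force: 61.3
tcp stage -0.1184 0.0007 z 0.0048 yaw 51.16 tilt y.z -0.0061 0.0018 F along -6.61 lat 0.97 z 10.3 t 16.0833
```

```bash
python3 shift.py '0 .003 0 0 0 0 0;0 .003 0 0 0 0 0;0 0 0 0 0 0 0'; python3 chk.py|tail -1;python3 shift.py '0 .003 0 0 0 0 0;0 .003 0 0 0 0 0;0 0 0 0 0 0 0'; python3 chk.py
```

```text
time_s: 16.38
ee_pos: [0.4358, 0.3358, 0.0048]
tool_rot: [-1.043, -2.958, 0.011]
ft_force: [-6.9, -6.4, 12.9]
opening: 0.0129
gripper_force: 61.7
tcp stage -0.1138 0.0008 z 0.0048 yaw 51.14 tilt y.z -0.0084 0.0025 F along -9.35 lat 1.37 z 12.85 t 16.3833
time_s: 16.68
ee_pos: [0.4411, 0.3425, 0.0048]
tool_rot: [-1.044, -2.96, 0.005]
ft_force: [-2.6, -2.2, 9.2]
opening: 0.013
gripper_force: 61.2
1082.0 [[546.2000122070312, 291.1000061035156], [564.4000244140625, 218.39999389648438], [588.2000122070312, 224.3000030517578], [570.0, 297.0]]
tool [[-0.0215, 0.1213, -0.026], [0.0187, 0.1226, -0.026], [0.0156, 0.135, -0.026], [-0.025, 0.1346, -0.0261]]
stage bar [(0.0162, -0.0208), (0.0174, 0.0194), (0.0298, 0.0163), (0.0294, -0.0243)]
tcp stage -0.1052 0.0008 z 0.0048 yaw 51.17 tilt y.z -0.0039 0.0014 F along -3.39 lat 0.62 z 9.23 t 16.6833
```

```bash
python3 shift.py '0 .002 0 0 0 0 0;0 .002 0 0 0 0 0;0 0 0 0 0 0 0'; python3 chk.py|tail -1;python3 shift.py '0 .002 0 0 0 0 0;0 0 0 0 0 0 0'; python3 chk.py|tail -1; python3 shift.py '0 .001 0 0 0 0 0;0 0 0 0 0 0 0'; python3 chk.py|tail -1
```

```text
time_s: 16.98
ee_pos: [0.4437, 0.3457, 0.0048]
tool_rot: [-1.043, -2.961, 0.005]
ft_force: [-2.9, -2.4, 8.9]
opening: 0.0131
gripper_force: 61.1
tcp stage -0.1011 0.0008 z 0.0048 yaw 51.18 tilt y.z -0.0039 0.0014 F along -3.7 lat 0.78 z 8.95 t 16.9833
time_s: 17.2
ee_pos: [0.4456, 0.3481, 0.0048]
tool_rot: [-1.043, -2.962, 0.003]
ft_force: [-1.4, -0.6, 7.2]
opening: 0.013
gripper_force: 60.9
tcp stage -0.0981 0.0008 z 0.0048 yaw 51.19 tilt y.z -0.0022 0.001 F along -1.32 lat 0.71 z 7.23 t 17.2
time_s: 17.42
ee_pos: [0.4457, 0.3482, 0.0047]
tool_rot: [-1.043, -2.961, 0.005]
ft_force: [-3.0, -1.9, 7.9]
opening: 0.0128
gripper_force: 61.1
tcp stage -0.0979 0.0008 z 0.0047 yaw 51.18 tilt y.z -0.0036 0.0013 F along -3.3 lat 1.14 z 7.94 t 17.4167
```

```bash
python3 shift.py '0 .001 0 0 0 0 0;0 0 0 0 0 0 0'; python3 chk.py|tail -1; python3 shift.py '0 .001 0 0 0 0 0;0 0 0 0 0 0 0'; python3 chk.py|tail -1
```

```text
time_s: 17.63
ee_pos: [0.4462, 0.3488, 0.0048]
tool_rot: [-1.043, -2.961, 0.005]
ft_force: [-3.6, -2.3, 8.8]
opening: 0.0128
gripper_force: 61.1
tcp stage -0.0971 0.0008 z 0.0048 yaw 51.18 tilt y.z -0.0039 0.0014 F along -4.06 lat 1.34 z 8.82 t 17.6333
time_s: 17.85
ee_pos: [0.4468, 0.3496, 0.0047]
tool_rot: [-1.043, -2.96, 0.005]
ft_force: [-3.7, -1.9, 9.2]
opening: 0.0133
gripper_force: 61.1
tcp stage -0.0961 0.0008 z 0.0047 yaw 51.17 tilt y.z -0.0039 0.0015 F along -3.78 lat 1.72 z 9.17 t 17.85
```

```bash
python3 shift.py '0 .001 -.0005 0 0 0 0;0 0 0 0 0 0 0'; python3 chk.py|tail -1; python3 shift.py '0 .001 0 0 0 0 0;0 0 0 0 0 0 0'; python3 chk.py|tail -1; python3 shift.py '0 .001 0 0 0 0 0;0 0 0 0 0 0 0'; python3 chk.py|tail -1
```

```text
time_s: 18.07
ee_pos: [0.4476, 0.3506, 0.0048]
tool_rot: [-1.043, -2.961, 0.005]
ft_force: [-2.7, -3.3, 5.3]
opening: 0.013
gripper_force: 60.7
tcp stage -0.0949 0.0009 z 0.0048 yaw 51.17 tilt y.z -0.0036 0.0011 F along -4.23 lat 0.01 z 5.29 t 18.0667
time_s: 18.28
ee_pos: [0.4478, 0.3508, 0.0048]
tool_rot: [-1.043, -2.96, 0.006]
ft_force: [-3.5, -2.3, 6.6]
opening: 0.0132
gripper_force: 60.9
tcp stage -0.0946 0.0008 z 0.0048 yaw 51.17 tilt y.z -0.0049 0.0014 F along -3.98 lat 1.27 z 6.6 t 18.2833
time_s: 18.5
ee_pos: [0.4477, 0.3508, 0.0048]
tool_rot: [-1.043, -2.959, 0.009]
ft_force: [-4.6, -4.6, 8.7]
opening: 0.013
gripper_force: 61.1
tcp stage -0.0946 0.0008 z 0.0048 yaw 51.16 tilt y.z -0.0068 0.0019 F along -6.5 lat 0.73 z 8.74 t 18.5
```

```bash
python3 shift.py '0 -.0022 -.0005 0 0 0 0;0 0 0 0 0 0 0'; python3 chk.py|tail -1; python3 shift.py '0 0 0 0 0 0 .05;0 0 0 0 0 0 .05;0 0 0 0 0 0 .05;0 0 0 0 0 0 .05;0 0 -.01 0 0 0 .05;0 0 -.03 0 0 0 .05;0 0 -.04 0 0 0 .05;0 0 -.04 0 0 0 .05;0 0 0 0 0 0 .05;0 0 0 0 0 0 .05'
python3 - <<'E'
from h import *
import pickle
c=shot("wrist");pickle.dump(c,open("f.pkl","wb"))
th=np.radians(51.2);S=np.array([.5077,.424]);u=np.array([np.cos(th),np.sin(th)]);n=np.array([-u[1],u[0]])
st=lambda p:[((p[:,:2]-S)@u).round(4).tolist(),((p[:,:2]-S)@n).round(4).tolist()]
h=cv2.cvtColor(c["color"],cv2.COLOR_BGR2HSV)
for nm,lo,hi,z in(("blue",(100,150,60),(125,255,255),.03),("orange",(5,170,120),(20,255,255),.03),("black",(0,0,0),(180,255,50),.063)):
    m=cv2.inRange(h,lo,hi)
    for k in sorted(cv2.findContours(m,0,1)[0],key=cv2.contourArea)[::-1][:8]:
        if cv2.contourArea(k)>15:
            b=cv2.boxPoints(cv2.minAreaRect(k));s=st(plane(c,b,z))
            if max(map(abs,s[0]))<.15 and max(map(abs,s[1]))<.07: print(nm,cv2.contourArea(k),s)
E
```

```text
time_s: 18.72
ee_pos: [0.4478, 0.3509, 0.0048]
tool_rot: [-1.044, -2.962, 0.003]
ft_force: [-1.0, -1.7, 0.3]
opening: 0.0133
gripper_force: 59.9
tcp stage -0.0945 0.0009 z 0.0048 yaw 51.18 tilt y.z -0.0024 0.0005 F along -1.95 lat -0.34 z 0.32 t 18.7167
time_s: 19.6
ee_pos: [0.4507, 0.3528, 0.1289]
tool_rot: [1.042, 2.96, 0.01]
ft_force: [0.1, -0.3, -0.8]
opening: 0.0499
gripper_force: 0.0
blue 350.5 [[0.031, 0.0313, 0.0406, 0.0406], [-0.0189, 0.0169, 0.0158, -0.0201]]
blue 37.5 [[0.0314, 0.0401, 0.0405, 0.0318], [0.0336, 0.0336, 0.0301, 0.0301]]
blue 23.5 [[0.032, 0.0403, 0.0407, 0.0323], [-0.0335, -0.0336, -0.0365, -0.0365]]
orange 227.0 [[0.0429, 0.0428, 0.0526, 0.0529], [-0.0104, 0.0116, 0.0104, -0.0117]]
black 777.5 [[-0.1003, -0.0887, -0.0886, -0.1007], [0.0246, 0.0246, -0.0212, -0.0211]]
black 507.0 [[0.0402, 0.0814, 0.0842, 0.0423], [0.0568, 0.0568, 0.0428, 0.0428]]
black 457.5 [[0.0406, 0.0808, 0.0842, 0.0431], [-0.0284, -0.0286, -0.0473, -0.0471]]
black 311.5 [[-0.0649, -0.0635, -0.0225, -0.0236], [0.0503, 0.0574, 0.0487, 0.0415]]
black 233.5 [[0.0326, 0.0456, 0.05, 0.0367], [0.0189, 0.0202, 0.002, 0.0007]]
```

```bash
python3 -c "
from plant import env, vision, ticket, readout
print(ticket.sign_off())"
```

```text
the job is handed in; nothing more can be done
None
```

The framed glass is flat in the stage against the end stop, blue bar leading, and I've let go and handed it in. I judged the snap by feel: the push fell from about 4 N to 1 N, then the bar met the stop 3.5 mm further on at about 6.5 N. I did not check the clips on camera, and the hand-in gave no verdict.

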